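# Try a brass sleeve on the gauge pin, then show its bore to the camera

## Task

Take the brass sleeve out of the blue rack, slide it all the way down onto the upright gauge pin and let go, so that it sits there by itself: that proves the fit. Then draw it off the pin again, tip it over and finish while still holding it up in the air in front of the little bore camera, in line with the lens and with its near end about 60 mm from the glass, so that the camera looks straight into the bore; the program ends with the sleeve held still like that. Do not touch the camera, and leave the other sleeves and the things lying about where they are.

Things in the scene. Friction and masses are not known exactly. Their poses are not given: they have to be found in the camera images.
- brass_sleeve: the brass-coloured sleeve to be tested: plain tube 60 mm long, 32 mm outside, bore 20 mm right through, about 0.25 kg. Origin at the centre of its lower end as it stands in the rack, z along its axis. It starts upright in one of the rack's three nests, its foot 10 mm above the table and its upper 45 mm standing clear of the rack
- sleeve_mid (a point): centre of the brass sleeve, halfway along its axis (30 mm from either end)
- rack: fixed blue plastic block, 70 x 230 x 25 mm high, three nests 15 mm deep and 34 mm wide in a row along its y axis, 75 mm apart (at y = -75, 0 and 75 mm). Origin at the centre of its underside, z up
- gauge: fixed fit gauge: square dark steel base 90 x 90 x 14 mm, on it a round seat 36 mm across and 6 mm high, from which rises a bright steel pin 17 mm in diameter. Origin at the centre of its underside, z up
- gauge_seat (a point): on the gauge's axis, on the face of the seat (20 mm above the table) on which a sleeve fully home rests
- pin_tip (a point): the top of the gauge pin, 45 mm above the seat; the last 8 mm taper from 17 mm to 8 mm across, and round the pin a sleeve has 1.5 mm of play on every side
- bore_camera: fixed bench camera at the back: dark base plate 130 x 90 x 12 mm (its -x edge 30 mm before the origin), a barrel 44 mm across at the lens and 36 mm behind it, held between two small uprights; it looks up at 45 degrees, roughly towards the robot (its own -x). Origin in the plane of the base's underside, straight below the lens
- lens (a point): centre of the camera's lens glass, 95 mm above the table. Its z axis is the viewing direction, out of the lens, rising at 45 degrees towards the camera's -x
- aluminium_sleeve: bright aluminium sleeve, same size as the brass one, in another nest; leave it. Origin at the centre of its lower end
- black_sleeve: black plastic sleeve, same size, in the remaining nest; leave it. Origin at the centre of its lower end
- caliper: caliper lying flat, 160 mm long along its x, 13 mm high, its jaws 48 mm to one side; leave it. Origin under the middle of its black head
- oil_bottle: white bottle, 44 mm across and 110 mm high, standing; leave it. Origin at the centre of its base
- screwdriver: yellow screwdriver lying on the table along its x; leave it. Origin on its underside
There are look-alikes about, which are no part of the job. What is meant by the rack is not green or turquoise, and is the larger of those in its own colour.

How it is judged:
By the outcome, as a careful person would: the job done as asked, in the order asked, and still so for the second after the job is handed in, while the arm keeps its last pose, push and grip.
It also fails if it takes over 51 s, if anything falls off the work surface, if the arm or the gripper's body presses on something with over 40 N, if the wrist force passes 120 N, or if a joint passes its speed limit or range.

## Robot

A 6-joint arm with a two-finger parallel gripper is mounted at the origin on the work surface. World frame = base frame: x ahead of the robot, y to its left, z up, the work surface at z = 0. Lengths are in m, angles in rad, forces in N, time in s.
With the tool pointing down it reaches from about 0.375 to 0.9 m from the base axis. Payload 3.1 kg.
Tool frame: the origin (TCP) lies at the very end of the fingers, on their centre line; the grasp point (between the pads) lies 19 mm behind it; z points along the fingers, y is the line along which they close (so a half turn about z gives the same grasp; the last joint's range is limited). The gripper opens to 85 mm and grips with 20 to 120 N. Pads are 22 mm wide; open, the fingers measure 114 mm over their backs; the gripper's body (76 mm by 85 mm) begins 54 mm behind the grasp point. The pads swing forward as they close: fully open they stand 13 mm farther back than shut.
Start: joints at [-1.413, 0.527, 1.433, -0, 1.181, -0.178], TCP at [0.206, -0.59, 0.231] pointing down, gripper open.
Joint ranges: [-3.08, 3.08], [-0.75, 2.2], [0.22, 2.44], [-1.43, 4.57], [0, 2.65], [-2.85, 2.85]. Speed limits (rad/s): [2.79, 2.79, 3.14, 3.14, 3.14, 3.14].

## Interface

Orientations are given as a unit quaternion [x, y, z, w].
In Python, from station import sense, snapshot, camera_params, sign_off gives the robot as it stands.
- The arm moves only by the shell command python3 -m handwheel 'ROWS' [OPENING] [FORCE]. ROWS is JSON, a list that holds one entry, the list of rows, each a list of 4 numbers: the shift along the tool's x, y, z in units of 25 mm (1.0 is 25 mm), then the turn about the tool's z in units of 6 degrees (1.0 is 6 degrees). A call has 1 to 20 rows; each row shifts and turns the commanded pose from where the row before left it, along the tool's axes as they then stand; what a row does not reach is not made up. A row lasts 1/8 s, in which the tool goes at most 62.5 mm and 10.7 degrees, less where a joint would pass 70% of its speed; a pose out of reach is approached as far as the arm can. A call is refused whole if a number of a shift passes 1 or a number of a turn 1, either way. A call with a gripper value outside its range is refused whole. OPENING is the finger opening in mm, from 0 to 85.4, set as the call begins (- or left out, the last holds). The fingers move at their own pace and stop on an object; FORCE is the grip in N (left out, the last holds). Time passes only in rows, so rows that do not move let the fingers close. It gives the time, the measured TCP pose, the force, the opening and the grip force at its end, in the units of the state.
- sense(): the state, without advancing time (a new reading comes with each control period).
- snapshot(name): name is "scene" or "top"; returns (picture, depth): 384x512x3 uint8, red, green, blue; 384x512 float32, m along the optical axis (not along the pixel's ray), 0 where there is no reading.
- camera_params(name): a dict with "mtx" (3x3 intrinsics, pixels), "extrinsics" (4x4, takes a point from camera to world coordinates). Camera axes: x right, y up, looking along -z (the intrinsics and any distortion apply to the point x, -y, -z); pixel columns grow to the right and rows downward; lengths in m; the calibration is good to about 2 mm. A picture is of the moment at which its call begins. camera_params takes no time and is no camera call.
- sign_off(): hands the job in; it is judged then, once.
The state is a dict: "t": time; "q": joint angles; "qd": joint speeds; "tau": joint torques, N m; "tcp_pos": TCP position; "tool_rot": TCP orientation; "force": force on the tool from outside, world axes, zero at the start; "ft_torque": the same for the moment, N m; "finger_gap": opening from 0.0 (shut) to 1.0 (fully open); "gripper_force": force on a finger pad.
Only numpy, scipy, OpenCV 4.12 (cv2) and the standard library are available. Lean on these libraries where they do the work, as an engineer would, in place of code of your own. Each camera call takes 0.05 s, during which the arm holds its last target. There are 200 camera calls.

## Working session

There is one attempt and no reset: what is moved stays moved. The work goes in short steps, Python scripts to look and compute and a shell command to move; the robot and the scene stay as the last step left them, time stands still between calls to the robot, and variables do not carry over. Pictures are saved under pics/ and viewed, at most 10 in all, crops included, and the job is handed in when it is done.

```bash
ls -la; mkdir -p pics; cat > h.py <<'E'
import numpy as np, cv2
from station import sense, snapshot, camera_params
def grab(n):
    p,d=snapshot(n); np.savez(f'{n}.npz',p=p,d=d); return p,d
def load(n):
    z=np.load(f'{n}.npz'); return z['p'],z['d']
def ray(n,u,v):
    c=camera_params(n);K=np.array(c['mtx']);E=np.array(c['extrinsics'])
    a=np.linalg.solve(K,[u,v,1.]); return E[:3,3],E[:3,:3]@np.array([a[0],-a[1],-1.])
def onz(n,u,v,z):
    o,r=ray(n,u,v); return o+r*(z-o[2])/r[2]
def cloud(n,d):
    c=camera_params(n);K=np.array(c['mtx']);E=np.array(c['extrinsics'])
    v,u=np.mgrid[:d.shape[0],:d.shape[1]]
    X=np.stack([(u-K[0,2])/K[0,0]*d,-(v-K[1,2])/K[1,1]*d,-d],-1)
    return X@E[:3,:3].T+E[:3,3]
def px(n,P):
    c=camera_params(n);K=np.array(c['mtx']);E=np.array(c['extrinsics'])
    X=(np.asarray(P)-E[:3,3])@E[:3,:3]; X=K@[X[0],-X[1],-X[2]]; return X[:2]/X[2]
E
python3 - <<'E'
from h import *
print(sense())
for n in('scene','top'):
    p,d=grab(n); c=camera_params(n); print(n,c)
    cv2.imwrite(f'pics/{n}0.png',cv2.resize(p[...,::-1],(800,600),interpolation=cv2.INTER_CUBIC))
E
```

```text
total 12
drwxr-xr-x  3 agent agent 4096 Nov 29 17:41 .
drwxr-xr-x 23 root  root  4096 Nov 29 17:41 ..
drwxr-xr-x  2 agent agent 4096 Nov 29 17:41 pics
{'t': 0.0, 'q': array([-1.41345511e+00,  5.28486853e-01,  1.43393523e+00,  3.83558067e-05,
        1.18139643e+00, -1.78504525e-01]), 'qd': array([-0.00204455,  0.00019187,  0.00076294, -0.00190738,  0.00302775,
       -0.00032313]), 'tau': array([-5.28942237e-04, -4.42349911e+01, -1.78025848e+01, -2.20200714e-04,
        8.56784784e-03,  8.35972060e-06]), 'tcp_pos': array([ 0.20589855, -0.58933548,  0.23031044]), 'tool_rot': array([ 9.85934664e-01,  1.67127497e-01,  2.95095223e-05, -1.11268178e-03]), 'force': array([-0.23852816, -0.12262898,  0.25142131]), 'ft_torque': array([-0.01937325, -0.01714667,  0.00078789]), 'gripper_force': 0.0, 'finger_gap': 1.0000679756797124}
scene {'mtx': array([[382.66416772,   0.        , 257.10030939],
       [  0.        , 382.66416772, 193.46227305],
       [  0.        ,   0.        ,   1.        ]]), 'extrinsics': array([[ 0.42343228, -0.58515357,  0.69159266,  1.30082011],
       [ 0.90582899,  0.28474449, -0.31367883, -0.40355616],
       [-0.01337691,  0.75928643,  0.65061908,  0.82785828],
       [ 0.        ,  0.        ,  0.        ,  1.        ]])}
top {'mtx': array([[371.08741014,   0.        , 254.72196613],
       [  0.        , 371.08741014, 190.38768695],
       [  0.        ,   0.        ,   1.        ]]), 'extrinsics': array([[-0.02609156,  0.98985108, -0.13969277,  0.40696071],
       [-0.99937979, -0.02913412, -0.01977955, -0.07324868],
       [-0.02364864,  0.13909005,  0.98999732,  0.93811967],
       [ 0.        ,  0.        ,  0.        ,  1.        ]])}
```

View pics/scene0.png

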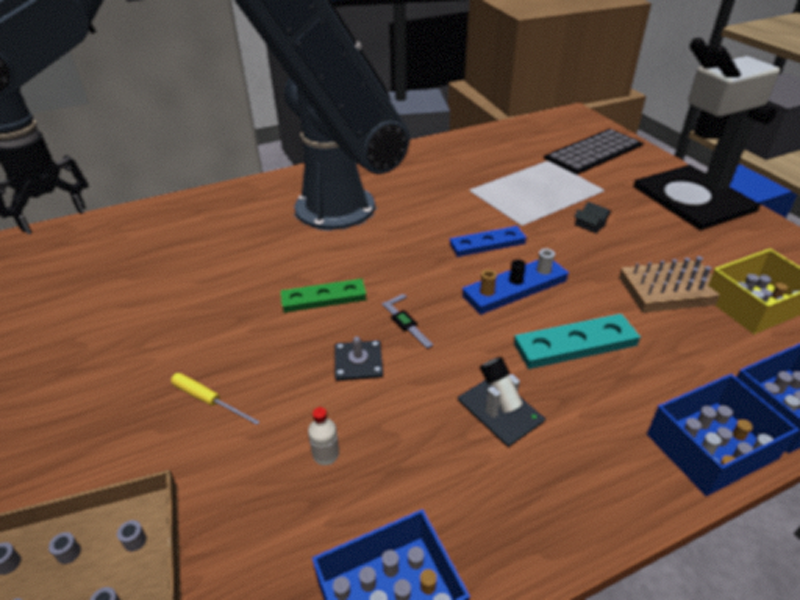

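View pics/top0.png

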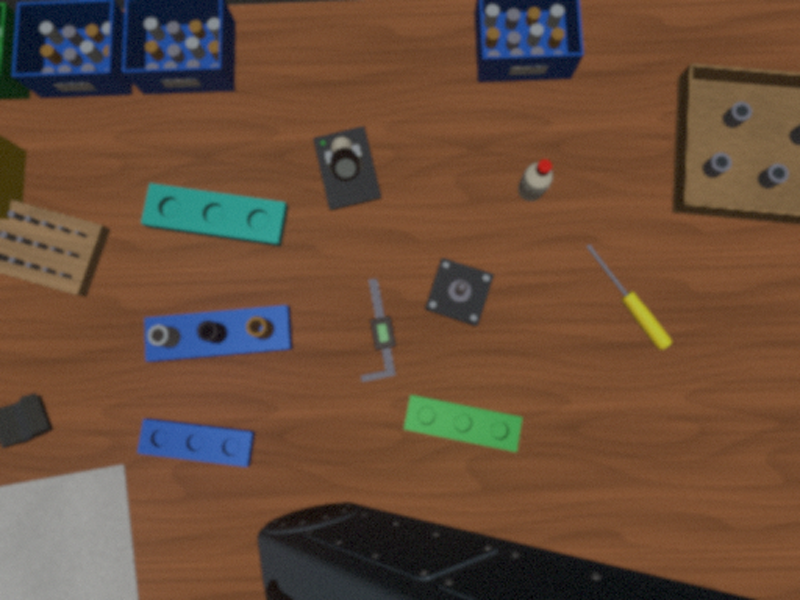

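The scene view (800 px) shows the candidates. Racks:
- large blue at (516,285), holding three sleeves
- small blue at (487,241)
- green at (323,295)
- turquoise at (577,340)

The brass-coloured things are:
- the sleeve in the large blue rack, top (259,327), scene (488,282)
- brass bits in the blue bins, e.g. scene (743,428) and (428,578)

I choose the one in the large blue rack. The gauge is at top (460,290) and the bore camera at top (345,165).

```bash
python3 - <<'E'
from h import *
def crop(n,c,s,k):
    p,_=load(n); x,y=c; q=p[y-s:y+s,x-s:x+s]; return cv2.resize(q[...,::-1],(k,k),interpolation=cv2.INTER_CUBIC)
f=.64
T=[(155,210),(294,186),(222,108)]; S=[(315,182),(229,228),(322,252)]
a=np.hstack([crop('top',c,32,260) for c in T]); b=np.hstack([crop('scene',c,32,260) for c in S])
cv2.imwrite('pics/crops.png',np.vstack([a,b]))
for n in('top','scene'):
    p,d=load(n); hsv=cv2.cvtColor(p,cv2.COLOR_RGB2HSV); C=cloud(n,d)
    m=cv2.inRange(hsv,(100,120,60),(125,255,255))
    for c in cv2.findContours(m,0,1)[0]:
        if cv2.contourArea(c)>200:
            r=cv2.minAreaRect(c); print(n,'blue',cv2.contourArea(c),np.round(r[0]),r[1])
            if n=='top': print(np.round([onz(n,*q,.025)[:2] for q in cv2.boxPoints(r)],4).tolist())
    m=cv2.inRange(hsv,(8,120,60),(25,255,255))
    x0,y0,x1,y1=(150,195,182,225) if n=='top' else (302,165,322,195)
    v,u=np.nonzero(m[y0:y1,x0:x1]); print('brass n',len(u),u.mean()+x0,v.mean()+y0)
# height-sliced clouds
for n in('top','scene'):
    p,d=load(n); C=cloud(n,d).reshape(-1,3)
    def sl(name,ctr,r,z0,z1):
        m=(np.hypot(*(C[:,:2]-ctr).T)<r)&(C[:,2]>z0)&(C[:,2]<z1); q=C[m]
        if len(q): print(n,name,len(q),np.round(q.mean(0),4),'mid',np.round((q.min(0)+q.max(0))/2,4),'ext',np.round(np.ptp(q,axis=0),3))
    g=onz('top',294,186,.04)[:2]; b=onz('top',166,209,.07)[:2]; k=onz('top',222,105,.09)[:2]
    sl('brass top',b,.035,.06,.08); sl('pin',g,.03,.045,.08); sl('base',g,.09,.009,.018); sl('cam',k,.08,.06,.13); sl('cambase',k,.13,.007,.018)
E
```

```text
top blue 1458.0 [125. 283.] (71.11583709716797, 21.960474014282227)
[[0.3058, 0.354], [0.3575, 0.3494], [0.3329, 0.1759], [0.2818, 0.1819]]
top blue 2141.5 [139. 213.] (27.469465255737305, 93.21026611328125)
[[0.5147, 0.355], [0.5288, 0.1219], [0.4605, 0.1159], [0.4465, 0.3465]]
top blue 883.0 [339.  19.] (38.0, 66.0)
[[1.0448, -0.2052], [1.0373, -0.3799], [0.9293, -0.3724], [0.9362, -0.2003]]
top blue 981.5 [110.  24.] (47.0, 66.0)
[[1.0712, 0.4133], [1.0635, 0.233], [0.9279, 0.2308], [0.9348, 0.4077]]
top blue 3050.5 [40. 24.] (49.0, 66.0)
[[1.0795, 0.6064], [1.0717, 0.4243], [0.9295, 0.4182], [0.9365, 0.5966]]
brass n 79 163.81012658227849 206.9873417721519
scene blue 3277.5 [248. 370.] (64.089111328125, 84.65418243408203)
scene blue 3383.0 [468. 271.] (67.53218078613281, 70.8433837890625)
scene blue 562.5 [492. 244.] (48.0, 37.0)
scene blue 772.0 [330. 181.] (19.097686767578125, 65.69316864013672)
scene blue 463.5 [312. 154.] (11.57085132598877, 46.67564010620117)
scene blue 645.0 [487. 121.] (42.48529052734375, 17.441329956054688)
brass n 320 310.9125 173.4125
top brass top 101 
[... 196 characters left out ...]
 0.0131] mid [ 0.5451 -0.1529  0.0135] ext [0.111 0.11  0.009]
top cam 434 [0.7413 0.0219 0.0887] mid [0.7493 0.0261 0.086 ] ext [0.073 0.055 0.052]
top cambase 1131 [0.7531 0.0255 0.0109] mid [0.754  0.051  0.0124] ext [0.157 0.16  0.011]
scene brass top 69 [0.4953 0.1587 0.0676] mid [0.4952 0.1596 0.067 ] ext [0.032 0.03  0.013]
scene pin 41 [ 0.5501 -0.1551  0.0575] mid [ 0.5491 -0.154   0.0571] ext [0.012 0.016 0.022]
scene base 540 [ 0.5536 -0.1565  0.015 ] mid [ 0.5469 -0.154   0.0136] ext [0.109 0.109 0.009]
scene cam 455 [0.7581 0.0187 0.0839] mid [0.7509 0.0258 0.0859] ext [0.075 0.058 0.052]
scene cambase 940 [0.774  0.0211 0.0129] mid [0.7385 0.0547 0.0125] ext [0.189 0.171 0.011]
```

View pics/crops.png

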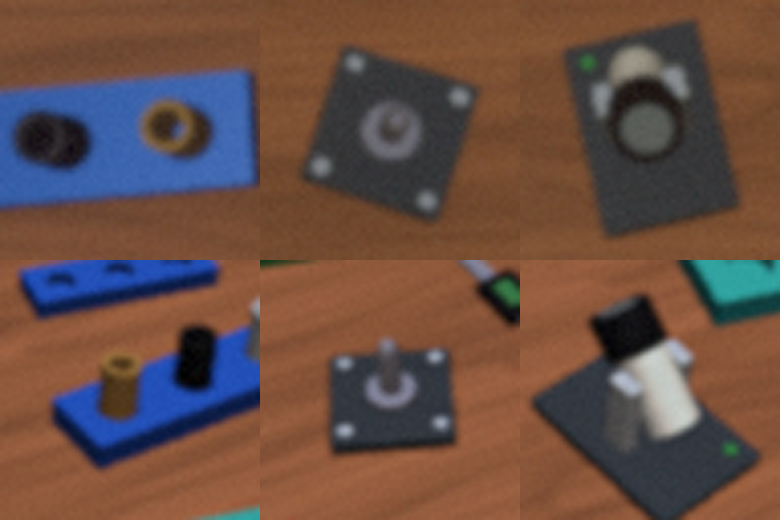

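```bash
cat >> h.py <<'E'
def rect(n,ctr,r,z0,z1):
    C=cloud(n,load(n)[1]).reshape(-1,3); C=C[(np.hypot(*(C[:,:2]-ctr).T)<r)&(C[:,2]>z0)&(C[:,2]<z1)]
    return cv2.minAreaRect((C[:,:2]*1000).astype(np.float32))
E
python3 - <<'E'
from h import *
from scipy import ndimage
for n in('top','scene'):
    print(n,'gauge',rect(n,(.546,-.153),.07,.0105,.0175))
    p,d=load(n); hsv=cv2.cvtColor(p,cv2.COLOR_RGB2HSV); C=cloud(n,d)
    m=(np.hypot(C[...,0]-.755,C[...,1]-.025)<.11)&(C[...,2]>.009)&(C[...,2]<.016)&(hsv[...,1]<110)&(p.max(-1)<110)
    m=ndimage.binary_opening(m); L,k=ndimage.label(m); 
    Q=C[m]; r=cv2.minAreaRect((Q[:,:2]*1000).astype(np.float32)); print('cambase',len(Q),r,cv2.boxPoints(r).round().tolist())
    # colour contour for the camera base (dark grey) on z=12mm
    if n=='top':
        for name,(cx,cy),z in(('gauge',(294,186),.014),('cam',(222,108),.012)):
            mm=((p.max(-1).astype(int)-p.min(-1)<45)|(hsv[...,1]<100)).astype(np.uint8); L=cv2.connectedComponents(mm)[1]==cv2.connectedComponents(mm)[1][cy,cx]
            ys,xs=np.nonzero(L); P=np.array([onz(n,x,y,z)[:2] for x,y in zip(xs,ys)]); 
            q=cv2.minAreaRect((P*1000).astype(np.float32)); print(name,'col',len(xs),q,cv2.boxPoints(q).round(1).tolist())
    # lens front face: points near 45deg plane
    F=C[(np.hypot(C[...,0]-.735,C[...,1]-.02)<.05)&(C[...,2]>.07)&(C[...,2]<.125)]
    for yaw in(12.,14,16):
        a=np.radians(yaw); v=np.array([-np.cos(a),-np.sin(a),1])/2**.5 *[1,1,1]; v/=np.linalg.norm(v)
        s=F@v; h,e=np.histogram(s-s.min(),bins=np.arange(0,.1,.002)); i=h.argmax(); G=F[abs(s-s.min()-e[i]-.001)<.004]; print(yaw,h[i],len(G),G.mean(0).round(4),((G.min(0)+G.max(0))/2).round(4))
E
```

```text
top gauge ((545.2943725585938, -152.34576416015625), (89.39472961425781, 89.64900970458984), 70.17884826660156)
cambase 837 ((761.36572265625, 26.608890533447266), (129.2960662841797, 88.83031463623047), 12.330743789672852) [[689.0, 56.0], [708.0, -31.0], [834.0, -3.0], [815.0, 84.0]]
gauge col 1286 ((544.50439453125, -152.46542358398438), (90.63399505615234, 91.37206268310547), 70.07744598388672) [[486.1000061035156, -179.5], [572.0, -210.60000610351562], [602.9000244140625, -125.4000015258789], [517.0, -94.30000305175781]]
cam col 1659 ((759.8613891601562, 25.796463012695312), (131.43740844726562, 90.96553802490234), 11.665427207946777) [[686.2999877929688, 57.099998474121094], [704.7000122070312, -32.0], [833.4000244140625, -5.5], [815.0, 83.5999984741211]]
12.0 110 257 [0.7285 0.0194 0.095 ] [0.7291 0.0198 0.0946]
14 116 255 [0.7284 0.0195 0.095 ] [0.7291 0.0198 0.0946]
16 115 256 [0.7285 0.0196 0.0951] [0.7294 0.0198 0.0946]
scene gauge ((546.3057250976562, -152.7532501220703), (90.0087661743164, 95.30174255371094), 72.29103088378906)
cambase 826 ((762.1876831054688, 25.127540588378906), (130.53793334960938, 90.48238372802734), 11.22785472869873) [[689.0, 57.0], [707.0, -32.0], [835.0, -7.0], [817.0, 82.0]]
12.0 36 62 [0.7341 0.0156 0.1014] [0.7303 0.0181 0.0968]
14 37 62 [0.7341 0.0151 0.1013] [0.7303 0.0181 0.0968]
16 37 62 [0.7341 0.0151 0.1013] [0.7303 0.0181 0.0968]
```

Crops: brass sleeve at top (164,207) (scene (311,173)), standing at the end of the large blue rack. The gauge pin and the camera lens are clear in both views. I measure: sleeve (0.4935, 0.160), gauge (0.5455, -0.1525) with its edge normal at -20°, lens (0.729, 0.019, 0.095) with camera yaw 12°.

```bash
cat >> h.py <<'E'
def todo(x,y,z,ang=None):
    from scipy.spatial.transform import Rotation as R
    s=sense(); Rm=R.from_quat(s['tool_rot']).as_matrix(); d=Rm.T@(np.array([x,y,z])-s['tcp_pos'])/.025
    a=np.degrees(np.arctan2(Rm[1,0],Rm[0,0]))
    print('t',round(s['t'],2),'tcp',s['tcp_pos'].round(4),'xang',a.round(2),'zax',Rm[:,2].round(4),'gap',round(s['finger_gap']*85.4,1),'gf',s['gripper_force'],'F',s['force'].round(1),'q',s['q'].round(2))
    print('units xyz',d.round(3),'turn',None if ang is None else round(-((ang-a+180)%360-180)/6,3))
E
python3 -m handwheel '[[[0.8,-0.94,0,0],[0.8,-0.94,0,0],[0.8,-0.94,0,0],[0.8,-0.94,0,0],[0.8,-0.94,0,0],[0.8,-0.94,0,0],[0.8,-0.94,0,0],[0.8,-0.94,0,0],[0.8,-0.94,0,0],[0.8,-0.94,0,0],[0.8,-0.94,0,0],[0.8,-0.94,0,0],[0.8,-0.94,0,0],[0.8,-0.94,0,0],[0.8,-0.94,0,0],[0.8,-0.94,0,0],[0.8,-0.94,0,0],[0.8,-0.94,0,0],[0.8,-0.94,0,0],[0.8,-0.94,0,0]]]' 85
python3 -c "from h import *; todo(.4935,.160,.150,93.5)"
```

```text
t: 2.6
tcp_pos: [0.4288, -0.0134, 0.2311]
tool_rot: [0.986, 0.167, -0.0, -0.0]
force: [-0.4, 0.0, 0.6]
finger_gap: 0.994
gripper_force: 0.0
t 2.6 tcp [ 0.4288 -0.0134  0.2311] xang 19.24 zax [-5.e-04  1.e-04 -1.e+00] gap 84.9 gf 0.0 F [-0.4  0.   0.6] q [-0.29  0.26  1.9  -0.    0.98  0.94]
units xyz [ 4.73  -5.697  3.245] turn -12.376
```

```bash
python3 -m handwheel '[[[0.79,-0.95,0,0],[0.79,-0.95,0,0],[0.79,-0.95,0,0],[0.79,-0.95,0,0],[0.79,-0.95,0,0],[0.78,-0.95,0,0],[0,0,0,-1],[0,0,0,-1],[0,0,0.5,-1],[0,0,0.5,-1],[0,0,0.5,-1],[0,0,0.5,-1],[0,0,0.5,-1],[0,0,0.5,-1],[0,0,0,-1],[0,0,0,-1],[0,0,0,-1],[0,0,0,-1],[0,0,0,-0.4],[0,0,0,0]]]'
python3 -c "from h import *; todo(.4935,.160,.033,93.5)"
```

```text
t: 5.1
tcp_pos: [0.4932, 0.159, 0.156]
tool_rot: [0.684, 0.729, -0.0, -0.0]
force: [0.1, 0.8, 0.3]
finger_gap: 1.0
gripper_force: 0.0
t 5.1 tcp [0.4932 0.159  0.156 ] xang 93.61 zax [-7.e-04 -1.e-04 -1.e+00] gap 85.4 gf 0.0 F [0.1 0.8 0.3] q [0.1  0.49 1.77 0.   0.87 0.03]
units xyz [0.04  0.019 4.922] turn 0.018
```

```bash
python3 -m handwheel '[[[0.04,0,0.8,0],[0,0,0.8,0],[0,0,0.8,0],[0,0,0.8,0],[0,0,0.7,0],[0,0,0.5,0],[0,0,0.3,0],[0,0,0.22,0],[0,0,0,0],[0,0,0,0]]]'
python3 -m handwheel '[[[0,0,0,0],[0,0,0,0],[0,0,0,0],[0,0,0,0],[0,0,0,0],[0,0,0,0],[0,0,0,0],[0,0,0,0]]]' 25 50
python3 -c "from h import *; todo(.5455,-.1525,.130,160)"
```

```text
t: 6.35
tcp_pos: [0.4937, 0.1601, 0.0337]
tool_rot: [0.684, 0.729, 0.0, 0.0]
force: [-0.3, -0.4, -0.0]
finger_gap: 0.994
gripper_force: 0.0
t: 7.35
tcp_pos: [0.4935, 0.16, 0.0336]
tool_rot: [0.684, 0.729, 0.0, 0.0]
force: [0.2, -0.1, 6.2]
finger_gap: 0.351
gripper_force: 49.9
t 7.35 tcp [0.4935 0.16   0.0336] xang 93.64 zax [ 3.e-04  1.e-04 -1.e+00] gap 29.9 gf 49.90959963295609 F [ 0.2 -0.1  6.2] q [0.1  0.71 1.84 0.   0.59 0.03]
units xyz [-12.607   1.285  -3.857] turn -11.061
```

```bash
python3 -m handwheel '[[[0,0,-0.3,0],[0,0,-0.6,0],[0,0,-0.9,0],[0,0,-0.9,0],[0,0,-0.9,0],[0,0,-0.6,0],[-0.5,0.1,0,0],[-0.97,0.1,0,0],[-0.97,0.1,0,0],[-0.97,0.1,0,0],[-0.97,0.1,0,0],[-0.97,0.1,0,0],[-0.97,0.1,0,0],[-0.97,0.1,0,0],[-0.97,0.1,0,0],[-0.97,0.1,0,0],[-0.97,0.1,0,0],[-0.97,0.1,0,0],[-0.97,0.08,0,0],[-0.47,0,0,0]]]'
python3 -m handwheel '[[[0,0,0,-1],[0,0,0,-1],[0,0,0,-1],[0,0,0,-1],[0,0,0,-1],[0,0,0,-1],[0,0,0,-1],[0,0,0,-1],[0,0,0,-1],[0,0,0,-1],[0,0,0,-1],[0,0,0,-0.06],[0,0,0,0],[0,0,0,0]]]'
python3 - <<'E'
from h import *
todo(.5455,-.1525,.0436,160)
im=[]
for n,c in(('top',(294,175)),('scene',(229,205))):
    p,d=grab(n); x,y=c; im.append(cv2.resize(p[y-45:y+45,x-45:x+45,::-1],(400,400),interpolation=cv2.INTER_CUBIC))
    C=cloud(n,d); h=cv2.cvtColor(p,cv2.COLOR_RGB2HSV); m=(cv2.inRange(h,(8,110,50),(26,255,255))>0)&(np.hypot(C[...,0]-.5455,C[...,1]+.1525)<.05)&(C[...,2]>.09)
    q=C[m]; print(n,len(q), q.min(0).round(3),q.max(0).round(3))
cv2.imwrite('pics/hold.png',np.hstack(im))
E
```

```text
t: 9.85
tcp_pos: [0.5453, -0.1544, 0.1378]
tool_rot: [0.685, 0.729, -0.0, -0.0]
force: [0.6, 0.2, -1.9]
finger_gap: 0.35
gripper_force: 49.8
t: 11.6
tcp_pos: [0.5453, -0.1526, 0.1383]
tool_rot: [0.174, 0.985, 0.0, -0.0]
force: [-0.5, 0.4, -2.0]
finger_gap: 0.352
gripper_force: 49.8
t 11.6 tcp [ 0.5453 -0.1526  0.1383] xang 159.96 zax [-2.e-04  1.e-04 -1.e+00] gap 30.1 gf 49.813900797162205 F [-0.5  0.4 -2. ] q [-0.47  0.57  1.67  0.    0.9  -1.69]
units xyz [-0.009  0.005  3.786] turn -0.007
top 1 [ 0.567 -0.117  0.249] [ 0.567 -0.117  0.249]
scene 347 [ 0.518 -0.196  0.114] [ 0.575 -0.109  0.394]
```

View pics/hold.png

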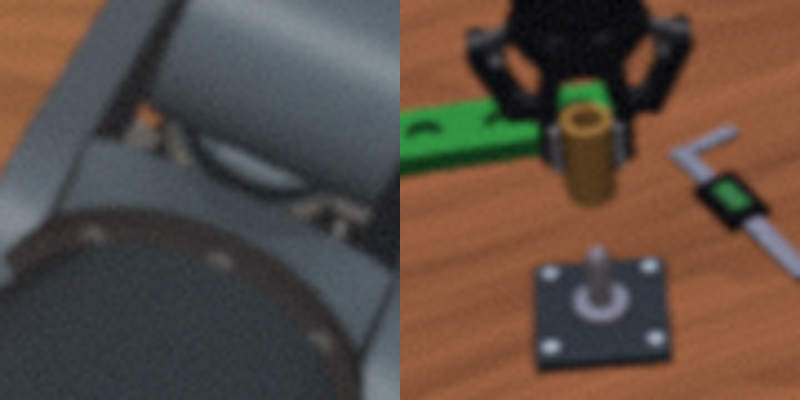

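The right-hand crop shows the sleeve held upright over the pin: sleeve at about (583,155), pin tip at about (597,252). The top view is covered by the arm. I'll compare the sleeve axis with the pin axis in the scene depth before lowering.

```bash
python3 - <<'E'
from h import *
from scipy.optimize import least_squares
p,d=load('scene'); C=cloud('scene',d); h=cv2.cvtColor(p,cv2.COLOR_RGB2HSV)
br=(cv2.inRange(h,(8,110,40),(26,255,255))>0)
near=np.hypot(C[...,0]-.5455,C[...,1]+.1525)<.022
o=camera_params('scene')['extrinsics'][:2,3]
def fit(Q,r,nm):
    f=least_squares(lambda c:np.hypot(*(Q[:,:2]-c).T)-r,Q[:,:2].mean(0)+.6*r*(Q[:,:2].mean(0)-o)/np.linalg.norm(Q[:,:2].mean(0)-o),loss='soft_l1',f_scale=.001)
    print(nm,len(Q),f.x.round(4),'rms',np.sqrt((f.fun**2).mean()).round(4),'z',Q[:,2].min().round(3),Q[:,2].max().round(3))
for a,b in((.118,.140),(.140,.165),(.118,.165)): fit(C[br&near&(C[...,2]>a)&(C[...,2]<b)],.016,'sleeve')
fit(C[near&(C[...,2]>.026)&(C[...,2]<.055)&(np.hypot(C[...,0]-.5455,C[...,1]+.1525)<.014)],.0085,'pin')
# silhouettes: centre columns of sleeve and pin per image row
for nm,m in(('sl',br&near&(C[...,2]>.11)&(C[...,2]<.17)),('pin',near&(C[...,2]>.028)&(C[...,2]<.064)&(np.hypot(C[...,0]-.5455,C[...,1]+.1525)<.015))):
    v,u=np.nonzero(m); U=[(vv,u[v==vv].min(),u[v==vv].max()) for vv in np.unique(v)]; print(nm,U)
print(px('scene',[.5455,-.1525,.04]),px('scene',[.5455,-.1525,.145]))
E
```

```text
sleeve 65 [ 0.5432 -0.1521] rms 0.0012 z 0.118 0.14
sleeve 85 [ 0.5439 -0.1526] rms 0.002 z 0.14 0.165
sleeve 150 [ 0.5436 -0.1524] rms 0.0018 z 0.118 0.165
pin 39 [ 0.5451 -0.1531] rms 0.0013 z 0.027 0.055
sl [(np.int64(186), np.int64(224), np.int64(227)), (np.int64(187), np.int64(223), np.int64(229)), (np.int64(188), np.int64(223), np.int64(228)), (np.int64(190), np.int64(221), np.int64(221)), (np.int64(191), np.int64(221), np.int64(230)), (np.int64(192), np.int64(221), np.int64(231)), (np.int64(193), np.int64(221), np.int64(230)), (np.int64(194), np.int64(221), np.int64(231)), (np.int64(195), np.int64(221), np.int64(231)), (np.int64(196), np.int64(221), np.int64(231)), (np.int64(197), np.int64(221), np.int64(231)), (np.int64(198), np.int64(221), np.int64(232)), (np.int64(199), np.int64(221), np.int64(232)), (np.int64(200), np.int64(222), np.int64(232)), (np.int64(201), np.int64(222), np.int64(232)), (np.int64(202), np.int64(222), np.int64(232)), (np.int64(203), np.int64(222), np.int64(232)), (np.int64(204), np.int64(222), np.int64(232)), (np.int64(205), np.int64(223), np.int64(231)), (np.int64(206), np.int64(225), np.int64(229))]
pin [(np.int64(217), np.int64(226), np.int64(230)), (np.int64(218), np.int64(226), np.int64(231)), (np.int64(219), np.int64(226), np.int64(231)), (np.int64(220), np.int64(226), np.int64(231)), (np.int64(221), np.int64(226), np.int64(231)), (np.int64(222), np.int64(226), np.int64(231)), (np.int64(223), np.int64(226), np.int64(231)), (np.int64(224), np.int64(226), np.int64(231)), (np.int64(225), np.int64(226), np.int64(231)), (np.int64(226), np.int64(227), np.int64(231)), (np.int64(227), np.int64(228), np.int64(230))]
[228.96920043 222.57987448] [226.61675668 195.29977965]
```

```bash
python3 -m handwheel '[[[-0.04,0.01,0.3,0],[0,0,0.6,0],[0,0,0.6,0],[0,0,0.4,0],[0,0,0.2,0],[0,0,0.2,0],[0,0,0.2,0],[0,0,0,0]]]'
python3 -c "from h import *; todo(.5463,-.1528,.0436,160)"
```

```text
t: 12.7
tcp_pos: [0.5462, -0.1526, 0.0756]
tool_rot: [0.174, 0.985, 0.0, -0.0]
force: [0.6, -0.7, -2.0]
finger_gap: 0.355
gripper_force: 49.8
t 12.7 tcp [ 0.5462 -0.1526  0.0756] xang 160.0 zax [-3.e-04  2.e-04 -1.e+00] gap 30.3 gf 49.812013178598136 F [ 0.6 -0.7 -2. ] q [-0.47  0.67  1.7   0.    0.77 -1.69]
units xyz [-0.005 -0.006  1.28 ] turn -0.0
```

```bash
python3 -m handwheel '[[[0,0,0.25,0],[0,0,0.25,0],[0,0,0.25,0],[0,0,0.2,0],[0,0,0.15,0],[0,0,0.1,0],[0,0,0.04,0],[0,0,0,0]]]'
python3 -c "from h import *; todo(.5463,-.1528,.0436,160)"
```

```text
t: 13.7
tcp_pos: [0.5464, -0.1527, 0.0449]
tool_rot: [0.174, 0.985, -0.0, 0.0]
force: [-0.8, -0.5, -1.7]
finger_gap: 0.352
gripper_force: 49.8
t 13.7 tcp [ 0.5464 -0.1527  0.0449] xang 160.0 zax [ 1.e-04 -1.e-04 -1.e+00] gap 30.1 gf 49.811491740401834 F [-0.8 -0.5 -1.7] q [-0.47  0.73  1.71  0.    0.7  -1.69]
units xyz [ 0.003 -0.005  0.05 ] turn 0.0
```

```bash
python3 -m handwheel '[[[0,0,0.04,0],[0,0,0.04,0],[0,0,0,0]]]'
python3 -m handwheel '[[[0,0,0,0],[0,0,0,0],[0,0,0,0],[0,0,-0.1,0],[0,0,-0.3,0],[0,0,-0.6,0],[0,0,-0.9,0],[0,0,-0.9,0],[0,0,-0.3,0],[0,0,0,0]]]' 70
python3 - <<'E'
from h import *
todo(.5463,-.1528,.0376,160)
p,d=grab('scene'); C=cloud('scene',d); h=cv2.cvtColor(p,cv2.COLOR_RGB2HSV)
m=(cv2.inRange(h,(8,110,40),(26,255,255))>0)&(np.hypot(C[...,0]-.5455,C[...,1]+.1525)<.025)&(C[...,2]>.015)
q=C[m]; print(len(q),q.mean(0).round(4),np.percentile(q[:,2],[0,2,50,98,100]).round(4))
cv2.imwrite('pics/seated.png',cv2.resize(p[165:255,185:275,::-1],(500,500),interpolation=cv2.INTER_CUBIC))
E
```

```text
t: 14.08
tcp_pos: [0.5465, -0.1528, 0.0436]
tool_rot: [0.174, 0.985, -0.0, 0.0]
force: [-1.2, 0.4, 4.9]
finger_gap: 0.352
gripper_force: 50.5
t: 15.32
tcp_pos: [0.5467, -0.1528, 0.1212]
tool_rot: [0.174, 0.985, -0.0, 0.001]
force: [-1.3, -0.8, -0.6]
finger_gap: 0.823
gripper_force: 0.0
t 15.32 tcp [ 0.5467 -0.1528  0.1212] xang 160.0 zax [ 1.5e-03 -8.0e-04 -1.0e+00] gap 70.3 gf 0.0 F [-1.3 -0.8 -0.6] q [-0.47  0.6   1.68  0.    0.86 -1.69]
units xyz [ 2.100e-02 -3.000e-03  3.343e+00] turn -0.0
204 [ 0.5521 -0.1555  0.0631] [0.0264 0.0303 0.0664 0.0832 0.0841]
```

View pics/seated.png

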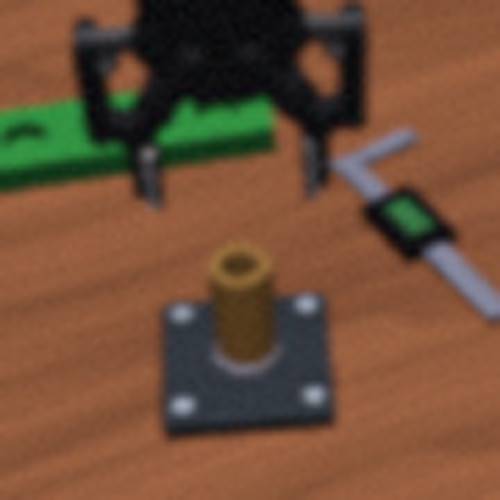

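The sleeve stands alone on the pin, fully home: its top is at about z = 0.08 m, crop (240,265), and its foot is on the seat at (245,355). The tool can't tilt. So I'll regrip near the middle, draw the sleeve off, and pivot it 45° in the grip against the far top edge of the fixed gauge base.

```bash
python3 -m handwheel '[[[0,0,0.5,0],[0,0,0.8,0],[0,0,0.8,0],[0,0,0.7,0],[0,0,0.4,0],[0,0,0.2,0],[0,0,0.05,0],[0,0,0,0]]]'
python3 -m handwheel '[[[0,0,0,0],[0,0,0,0],[0,0,0,0],[0,0,0,0],[0,0,0,0],[0,0,0,0]]]' 25 40
python3 -c "from h import *; todo(.5463,-.1528,.100,160)"
```

```text
t: 16.38
tcp_pos: [0.5467, -0.1528, 0.0345]
tool_rot: [0.174, 0.985, -0.0, 0.0]
force: [1.2, 0.1, 0.5]
finger_gap: 0.819
gripper_force: 0.0
t: 17.12
tcp_pos: [0.5466, -0.1529, 0.0346]
tool_rot: [0.174, 0.985, -0.0, 0.0]
force: [-0.2, -0.5, 5.3]
finger_gap: 0.354
gripper_force: 40.2
t 17.12 tcp [ 0.5466 -0.1529  0.0346] xang 160.0 zax [ 7.e-04 -5.e-04 -1.e+00] gap 30.3 gf 40.159455821849406 F [-0.2 -0.5  5.3] q [-0.47  0.74  1.72 -0.    0.68 -1.69]
units xyz [ 1.100e-02 -1.000e-03 -2.617e+00] turn 0.0
```

```bash
python3 -m handwheel '[[[0,0,-0.2,0],[0,0,-0.5,0],[0,0,-0.6,0],[0,0,-0.7,0],[0,0,-0.5,0],[0,0,-0.2,0],[-0.5,0,0,0],[-0.8,0,0,0],[-0.8,0,0,0],[-0.5,0,0,0],[-0.2,0,0,0],[0,0,0.5,0],[0,0,0.8,0],[0,0,0.8,0],[0,0,0.6,0],[0,0,0.3,0],[0,0,0.12,0],[0,0,0,0]]]'
python3 - <<'E'
from h import *
a=np.radians(-20); g=np.array([.5455,-.1525]); t=g+np.array([np.cos(a),np.sin(a)])*(.045-.0064); todo(*t,.024,160)
p,d=grab('scene'); cv2.imwrite('pics/edge.png',cv2.resize(p[180:260,200:280,::-1],(500,500),interpolation=cv2.INTER_CUBIC))
E
```

```text
t: 19.38
tcp_pos: [0.6124, -0.1768, 0.0238]
tool_rot: [0.174, 0.985, -0.0, 0.0]
force: [-0.6, -0.0, -2.3]
finger_gap: 0.354
gripper_force: 40.2
t 19.38 tcp [ 0.6124 -0.1768  0.0238] xang 160.0 zax [ 6.e-04 -3.e-04 -1.e+00] gap 30.2 gf 40.1709948386997 F [-0.6 -0.  -2.3] q [-0.46  0.82  1.53  0.    0.79 -1.68]
units xyz [ 1.304 -0.004 -0.01 ] turn -0.0
```

View pics/edge.png

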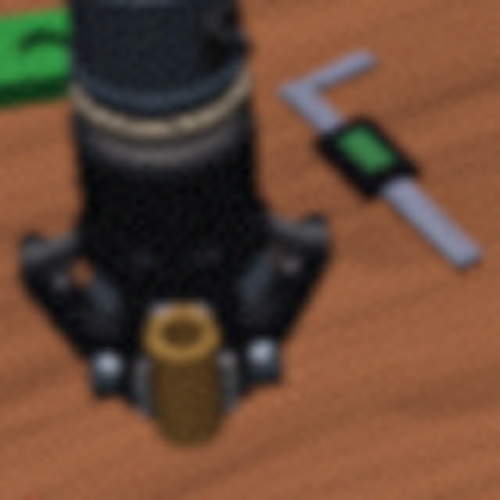

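The crop shows the sleeve upright in the grip at (183,375), just beyond the gauge base. I'll now push it back against the base edge.

```bash
python3 -m handwheel '[[[0.2,0,0,0],[0.15,0,0,0],[0.15,0,0,0],[0.15,0,0,0],[0,0,0,0]]]' - 25
python3 - <<'E'
from h import *
todo(.5817,-.1657,.024)
p,d=grab('scene'); C=cloud('scene',d); h=cv2.cvtColor(p,cv2.COLOR_RGB2HSV)
m=(cv2.inRange(h,(8,110,40),(26,255,255))>0)&(np.hypot(C[...,0]-.60,C[...,1]+.173)<.045)&(C[...,2]>.02)
cv2.imwrite('pics/piv1.png',cv2.resize(p[180:260,200:280,::-1],(500,500),interpolation=cv2.INTER_CUBIC))
E
```

```text
t: 20.05
tcp_pos: [0.6026, -0.1733, 0.0249]
tool_rot: [0.174, 0.985, -0.001, 0.007]
force: [9.6, -1.4, -6.1]
finger_gap: 0.353
gripper_force: 39.7
t 20.05 tcp [ 0.6026 -0.1733  0.0249] xang 159.93 zax [ 0.0134 -0.0052 -0.9999] gap 30.1 gf 39.68703305348754 F [ 9.6 -1.4 -6.1] q [-0.46  0.8   1.57  0.    0.75 -1.68]
units xyz [ 0.889 -0.003  0.021] turn None
```

View pics/piv1.png

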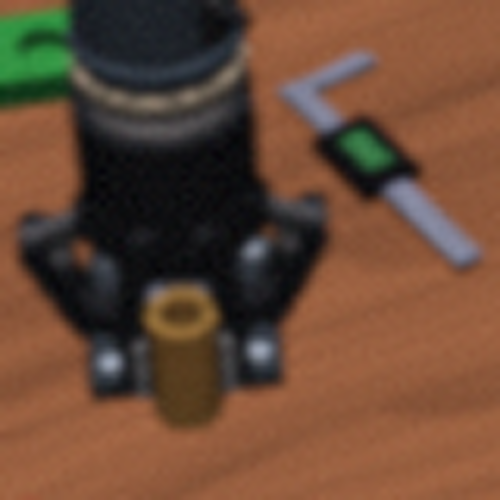

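```bash
python3 -m handwheel '[[[0,0,0,0],[0,0,0,0],[0.15,0,0,0],[0.15,0,0,0],[0,0,0,0]]]' 28 20
python3 -c "from h import *; todo(.5817,-.1657,.024)"
```

```text
t: 20.72
tcp_pos: [0.5983, -0.1718, 0.0262]
tool_rot: [0.174, 0.985, -0.002, 0.01]
force: [11.9, -2.1, -2.6]
finger_gap: 0.353
gripper_force: 40.3
t 20.73 tcp [ 0.5983 -0.1718  0.0262] xang 159.92 zax [ 0.0194 -0.0076 -0.9998] gap 30.1 gf 40.29389211209491 F [11.9 -2.1 -2.6] q [-0.46  0.8   1.59  0.    0.74 -1.68]
units xyz [ 0.707 -0.     0.073] turn None
```

```bash
python3 -m handwheel '[[[0.2,0,0,0],[0.2,0,0,0],[0.2,0,0,0],[0,0,0,0]]]'
python3 - <<'E'
from h import *
todo(.5817,-.1657,.024)
p,d=grab('scene')
cv2.imwrite('pics/piv2.png',cv2.resize(p[180:260,200:280,::-1],(500,500),interpolation=cv2.INTER_CUBIC))
E
```

```text
t: 21.22
tcp_pos: [0.5851, -0.167, 0.0271]
tool_rot: [0.174, 0.985, -0.002, 0.011]
force: [11.7, -0.5, 1.1]
finger_gap: 0.354
gripper_force: 41.8
t 21.23 tcp [ 0.5851 -0.167   0.0271] xang 159.93 zax [ 0.0215 -0.0087 -0.9997] gap 30.2 gf 41.76254948833957 F [11.7 -0.5  1.1] q [-0.46  0.78  1.63  0.    0.71 -1.68]
units xyz [0.149 0.001 0.122] turn None
```

View pics/piv2.png

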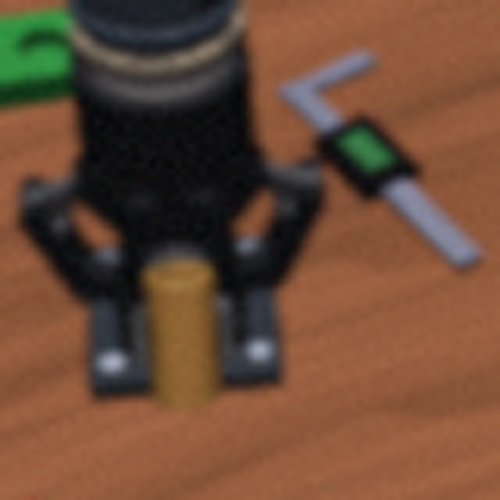

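The crop shows the sleeve pivoting in the grip: its top face is now edge-on at (182,272). I'll measure the tilt with a cylinder fit to the depth points.

```bash
cat >> h.py <<'E'
def tilt(phi0,th0=.6):
    from scipy.optimize import least_squares
    s=sense(); G=s['tcp_pos']+[0,0,.019]; p,d=grab('scene'); C=cloud('scene',d); h=cv2.cvtColor(p,cv2.COLOR_RGB2HSV)
    Q=C[(cv2.inRange(h,(8,100,40),(28,255,255))>0)&(np.linalg.norm(C-G,axis=-1)<.045)]
    ax=lambda a,b:np.array([np.sin(a)*np.cos(b),np.sin(a)*np.sin(b),-np.cos(a)])
    f=least_squares(lambda k:np.linalg.norm(np.cross(Q-k[:3],ax(k[3],k[4])),axis=1)-.016,[*G,th0,np.radians(phi0)],loss='soft_l1',f_scale=.0007)
    c,dv=f.x[:3],ax(*f.x[3:]); t=(Q-c)@dv; lo,hi=np.percentile(t,[1,99])
    print('n',len(Q),'tilt',np.degrees(f.x[3:]).round(2),'med res',np.median(abs(f.fun)).round(5),'pt nearest G',(c+dv*((G-c)@dv)).round(4),'G',G.round(4),'len',round(hi-lo,4),'mid',(c+dv*(lo+hi)/2).round(4))
E
python3 -c "from h import *; tilt(-20)"
```

```text
n 263 tilt [ 24.51 -20.67] med res 0.0012 pt nearest G [ 0.5887 -0.1688  0.0479] G [ 0.5851 -0.167   0.0461] len 0.0601 mid [ 0.5896 -0.1691  0.0459]
```

```bash
python3 -m handwheel '[[[0.12,0,0.05,0],[0.12,0,0.05,0],[0.12,0,0,0],[0,0,0,0]]]'
python3 -c "from h import *; todo(.5817,-.1657,.024);tilt(-20)"
```

```text
t: 21.82
tcp_pos: [0.5771, -0.1641, 0.0252]
tool_rot: [0.174, 0.985, -0.003, 0.012]
force: [11.4, 0.1, 4.5]
finger_gap: 0.353
gripper_force: 42.6
t 21.82 tcp [ 0.5771 -0.1641  0.0252] xang 159.94 zax [ 0.0224 -0.0093 -0.9997] gap 30.2 gf 42.59908011183143 F [11.4  0.1  4.5] q [-0.46  0.78  1.65  0.    0.69 -1.69]
units xyz [-0.192  0.004  0.052] turn None
n 267 tilt [ 34.5  -19.15] med res 0.00139 pt nearest G [ 0.5823 -0.1664  0.0481] G [ 0.5771 -0.1641  0.0442] len 0.0685 mid [ 0.5864 -0.1679  0.0417]
```

```bash
python3 -m handwheel '[[[0.12,0,0,0],[0.12,0,0,0],[0.04,0,0,0],[0,0,0,0]]]'
python3 -c "from h import *; todo(.5817,-.1657,.024);tilt(-20,.8)"
```

```text
t: 22.38
tcp_pos: [0.5731, -0.1631, 0.025]
tool_rot: [0.174, 0.985, -0.003, 0.015]
force: [16.0, -2.5, -0.6]
finger_gap: 0.35
gripper_force: 42.0
t 22.38 tcp [ 0.5731 -0.1631  0.025 ] xang 159.91 zax [ 0.0275 -0.0117 -0.9996] gap 29.9 gf 42.00678305933252 F [16.  -2.5 -0.6] q [-0.47  0.77  1.67  0.    0.67 -1.69]
units xyz [-0.359  0.02   0.051] turn None
n 263 tilt [ 38.6  -20.27] med res 0.00115 pt nearest G [ 0.5788 -0.1654  0.049 ] G [ 0.5731 -0.1631  0.044 ] len 0.0662 mid [ 0.5834 -0.1671  0.0428]
```

The tilt has stalled at about 39°. By geometry, the sleeve's upper end is now touching the pin. I'll back off, shift 30 mm along the edge to clear the pin, and finish the pivot there.

```bash
python3 -m handwheel '[[[-0.4,0,0,0],[-0.6,0,0,0],[-0.4,0,0,0],[0,0.4,0,0],[0,0.5,0,0],[0,0.3,0,0],[0,0,0,0]]]'
python3 -c "from h import *; todo(.5830,-.1350,.021);tilt(-20,.8)"
```

```text
t: 23.3
tcp_pos: [0.6036, -0.1404, 0.021]
tool_rot: [0.173, 0.985, 0.0, -0.0]
force: [0.1, -0.0, -2.8]
finger_gap: 0.353
gripper_force: 41.9
t 23.3 tcp [ 0.6036 -0.1404  0.021 ] xang 160.09 zax [-7.e-04  3.e-04 -1.e+00] gap 30.1 gf 41.91693528788164 F [ 0.1 -0.  -2.8] q [-0.41  0.81  1.58  0.    0.76 -1.63]
units xyz [ 0.849 -0.078 -0.001] turn None
n 314 tilt [ 36.37 -18.29] med res 0.00139 pt nearest G [ 0.6097 -0.1429  0.0448] G [ 0.6036 -0.1404  0.04  ] len 0.0687 mid [ 0.6147 -0.1446  0.0376]
```

```bash
python3 -m handwheel '[[[0.35,0,0,0],[0.25,0,0,0],[0.15,0,0,0],[0.1,0,0,0],[0.1,0,0,0],[0,0,0,0]]]'
python3 -c "from h import *; todo(.5830,-.1350,.021);tilt(-20,.8)"
```

```text
t: 24.1
tcp_pos: [0.586, -0.1357, 0.0226]
tool_rot: [0.174, 0.985, -0.001, 0.005]
force: [6.3, -1.5, -1.2]
finger_gap: 0.351
gripper_force: 42.0
t 24.1 tcp [ 0.586  -0.1357  0.0226] xang 159.97 zax [ 0.0101 -0.0042 -0.9999] gap 30.0 gf 41.96427934337407 F [ 6.3 -1.5 -1.2] q [-0.41  0.79  1.64  0.    0.71 -1.63]
units xyz [ 0.122 -0.015  0.062] turn None
n 289 tilt [ 36.13 -21.  ] med res 0.00143 pt nearest G [ 0.5924 -0.1378  0.0465] G [ 0.586  -0.1357  0.0416] len 0.0671 mid [ 0.597  -0.1396  0.0397]
```

```bash
python3 -m handwheel '[[[0.12,0,0.03,0],[0.12,0,0.03,0],[0.12,0,0,0],[0,0,0,0]]]'
python3 -c "from h import *; todo(.5790,-.1350,.021);tilt(-20,.8)"
```

```text
t: 24.65
tcp_pos: [0.582, -0.1345, 0.0226]
tool_rot: [0.174, 0.985, -0.002, 0.011]
force: [10.6, -3.4, 1.2]
finger_gap: 0.356
gripper_force: 42.3
t 24.65 tcp [ 0.582  -0.1345  0.0226] xang 159.95 zax [ 0.0199 -0.0083 -0.9998] gap 30.4 gf 42.33121481258422 F [10.6 -3.4  1.2] q [-0.41  0.78  1.66  0.    0.68 -1.64]
units xyz [ 0.107 -0.059  0.062] turn None
n 288 tilt [ 39.91 -20.05] med res 0.00162 pt nearest G [ 0.5883 -0.1367  0.0472] G [ 0.582  -0.1345  0.0416] len 0.0673 mid [ 0.5939 -0.1388  0.0399]
```

```bash
python3 -m handwheel '[[[0.12,0,0,0],[0.12,0,0,0],[0,0,0,0],[0,0,0,0]]]'
python3 - <<'E'
from h import *
todo(.5790,-.1350,.021);tilt(-20,.8)
p,d=load('scene')
cv2.imwrite('pics/piv3.png',cv2.resize(p[165:245,195:275,::-1],(500,500),interpolation=cv2.INTER_CUBIC))
E
```

```text
t: 25.2
tcp_pos: [0.5753, -0.1322, 0.0225]
tool_rot: [0.174, 0.985, -0.002, 0.009]
force: [8.4, -2.7, 2.6]
finger_gap: 0.353
gripper_force: 42.3
t 25.2 tcp [ 0.5753 -0.1322  0.0225] xang 159.96 zax [ 0.0175 -0.0076 -0.9998] gap 30.1 gf 42.309847741853446 F [ 8.4 -2.7  2.6] q [-0.42  0.78  1.67  0.    0.67 -1.64]
units xyz [-0.178 -0.055  0.062] turn None
n 286 tilt [ 47.76 -19.66] med res 0.00142 pt nearest G [ 0.5819 -0.1343  0.0491] G [ 0.5753 -0.1322  0.0415] len 0.0644 mid [ 0.5883 -0.1366  0.043 ]
```

View pics/piv3.png

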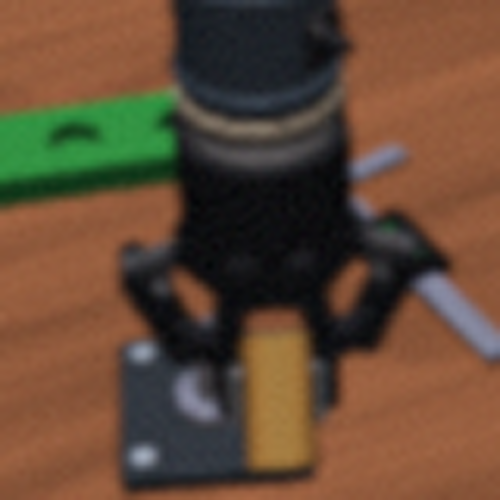

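The crop shows the sleeve lying over at roughly 45°, (278,400), with the base and pin beside it. The fit gives 47.8° while loaded, including about 1° of tool lean. I'll back off, lift, turn to the camera yaw and measure again.

```bash
python3 -m handwheel '[[[-0.3,0,0,0],[-0.5,0,0,0],[-0.1,0,-0.4,0],[0,0,-0.8,0],[0,0,-0.9,0],[0,0,-0.9,0],[0,0,-0.9,-0.5],[0,0,-0.9,-1],[0,0,-0.8,-1],[0,0,-0.5,-1],[0,0,-0.2,-1],[0,0,0,-0.83],[0,0,0,0]]]'
python3 -c "from h import *; todo(.605,-.006,.18,-168);tilt(12,.8)"
```

```text
t: 26.88
tcp_pos: [0.5878, -0.1357, 0.1779]
tool_rot: [-0.104, 0.995, 0.0, -0.0]
force: [0.0, -1.2, -1.3]
finger_gap: 0.356
gripper_force: 41.8
t 26.88 tcp [ 0.5878 -0.1357  0.1779] xang -168.07 zax [-4.e-04  2.e-04 -1.e+00] gap 30.4 gf 41.82932199211791 F [ 0.  -1.2 -1.3] q [-0.41  0.56  1.54  0.    1.04 -2.19]
units xyz [-1.746  4.933 -0.081] turn -0.012
n 302 tilt [47.01 12.15] med res 0.00096 pt nearest G [ 0.5946 -0.134   0.2045] G [ 0.5878 -0.1357  0.1969] len 0.0595 mid [ 0.5996 -0.133   0.1997]
```

```bash
python3 -m handwheel '[[[-0.2,0.5,0,0],[-0.3,0.9,0,0],[-0.3,0.9,0,0],[-0.3,0.9,0,0],[-0.3,0.9,0,0],[-0.3,0.6,0,0],[-0.05,0.23,-0.08,0],[0,0,0,0],[0,0,0,0]]]'
python3 - <<'E'
from h import *
todo(.605,-.006,.18,-168);tilt(12,.8);tilt(12,.8)
im=[]
p,d=load('scene'); im.append(p[130:270,250:390]); p,d=grab('top'); im.append(p[90:230,150:290])
cv2.imwrite('pics/pre.png',np.hstack([cv2.resize(i[...,::-1],(400,400),interpolation=cv2.INTER_CUBIC) for i in im]))
E
```

```text
t: 28.05
tcp_pos: [0.6058, -0.0072, 0.1791]
tool_rot: [-0.104, 0.995, -0.0, -0.0]
force: [0.0, -0.1, -1.2]
finger_gap: 0.356
gripper_force: 41.8
t 28.05 tcp [ 0.6058 -0.0072  0.1791] xang -168.06 zax [-0.e+00 -3.e-04 -1.e+00] gap 30.4 gf 41.820082208141685 F [ 0.  -0.1 -1.2] q [-0.2   0.56  1.53 -0.    1.04 -1.97]
units xyz [ 0.02   0.052 -0.036] turn -0.011
n 266 tilt [47.48 10.84] med res 0.0012 pt nearest G [ 0.6125 -0.0052  0.2057] G [ 0.6058 -0.0072  0.1981] len 0.0575 mid [ 0.6177 -0.0042  0.2008]
n 269 tilt [47.34 11.51] med res 0.00114 pt nearest G [ 0.6127 -0.0054  0.2058] G [ 0.6058 -0.0073  0.1981] len 0.0574 mid [ 0.6178 -0.0043  0.201 ]
```

View pics/pre.png

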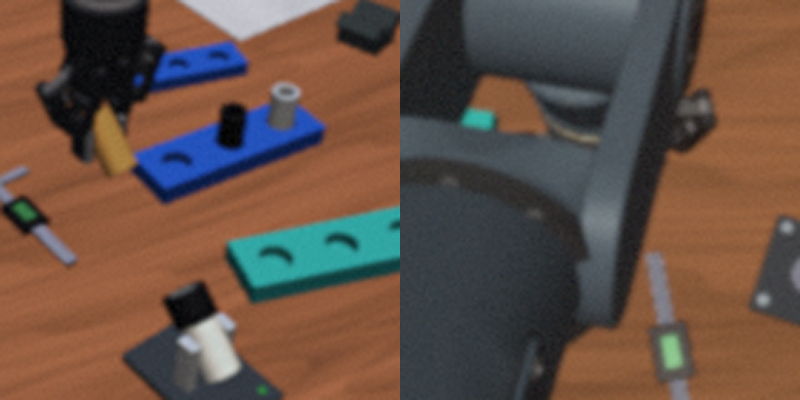

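The left crop shows the sleeve at about (112,140), tilted with its lower end towards the lens. The camera is at (190,300), and the other two sleeves are still in the rack. As a check on bias, I'll fit the camera barrel, known to be 45°, in the same view.

```bash
python3 - <<'E'
from h import *
from scipy.optimize import least_squares
ax=lambda a,b:np.array([np.sin(a)*np.cos(b),np.sin(a)*np.sin(b),-np.cos(a)])
c=np.cos; A=ax(np.pi/4,np.radians(12)); L=np.array([.729,.0193,.095]); U=[]
for k in range(3):
    p,d=grab('scene'); C=cloud('scene',d); h=cv2.cvtColor(p,cv2.COLOR_RGB2HSV)
    t=(C-L)@A; r=np.linalg.norm(np.cross(C-L,A),axis=-1)
    dark=(p.max(-1)<60)&(t>.001)&(t<.022)&(r<.028)&(r>.015)
    wh=(p.min(-1)>70)&(h[...,1]<90)&(t>.03)&(t<.085)&(r<.023)
    U.append((C[wh],C[dark]))
    cyl=lambda Q,k,R:np.linalg.norm(np.cross(Q-k[:3],ax(k[3],k[4])),axis=1)-R
W=np.vstack([u[0] for u in U]);D=np.vstack([u[1] for u in U])
for nm,f in(('white',lambda k:cyl(W,k,.018)),('dark',lambda k:cyl(D,k,.022)),('both',lambda k:np.r_[cyl(W,k,.018),cyl(D,k,.022)])):
    s=least_squares(lambda k:np.r_[f(k),.01*((k[:3]-L)@A)],[*L,np.pi/4,.21],loss='soft_l1',f_scale=.0007)
    print(nm,len(W),len(D),'tilt/az',np.degrees(s.x[3:]).round(2),'lens pt',s.x[:3].round(4),np.median(abs(s.fun)).round(5))
for k in range(2): tilt(12,.8)
E
```

```text
white 844 366 tilt/az [44.33 11.56] lens pt [0.7291 0.0197 0.0951] 0.00105
dark 844 366 tilt/az [46.25 12.37] lens pt [0.7285 0.0191 0.0945] 0.00086
both 844 366 tilt/az [44.79 11.88] lens pt [0.7288 0.0193 0.0948] 0.001
n 268 tilt [46.87 13.27] med res 0.00098 pt nearest G [ 0.6127 -0.0054  0.2057] G [ 0.6057 -0.0069  0.198 ] len 0.0571 mid [ 0.6179 -0.0042  0.2007]
n 274 tilt [47.17 12.57] med res 0.00124 pt nearest G [ 0.6127 -0.0056  0.2056] G [ 0.6057 -0.0068  0.198 ] len 0.0583 mid [ 0.6181 -0.0043  0.2004]
```

```bash
python3 -m handwheel '[[[-0.3,0,0.25,0],[-0.4,0,0.35,0],[-0.4,0,0.35,0],[-0.4,0,0.35,0],[-0.3,0,0.25,0],[-0.19,0,0.14,0],[0,0,0,0],[0,0,0,0],[0,0,0,0]]]'
python3 - <<'E'
from h import *
todo(.6544,.0035,.1368,-168)
for k in range(3): tilt(12,.8)
p,d=load('scene'); cv2.imwrite('pics/fin.png',cv2.resize(p[150:290,250:390,::-1],(600,600),interpolation=cv2.INTER_CUBIC))
E
```

```text
t: 29.58
tcp_pos: [0.6544, 0.0038, 0.1372]
tool_rot: [-0.104, 0.995, -0.0, 0.0]
force: [-0.6, -0.6, -1.9]
finger_gap: 0.356
gripper_force: 41.8
t 29.57 tcp [0.6544 0.0038 0.1372] xang -168.03 zax [ 4.e-04 -1.e-04 -1.e+00] gap 30.4 gf 41.82037233375013 F [-0.6 -0.6 -1.9] q [-0.16  0.68  1.44 -0.    1.03 -1.94]
units xyz [ 0.    -0.011  0.018] turn -0.005
n 259 tilt [47.48 12.47] med res 0.00096 pt nearest G [0.661  0.0055 0.1637] G [0.6544 0.0038 0.1562] len 0.0567 mid [0.6668 0.0067 0.1582]
n 259 tilt [47.16 13.15] med res 0.001 pt nearest G [0.6612 0.005  0.1637] G [0.6543 0.0038 0.1562] len 0.0562 mid [0.6668 0.0063 0.1585]
n 259 tilt [47.24 13.59] med res 0.00108 pt nearest G [0.6612 0.0047 0.1636] G [0.6544 0.0038 0.1562] len 0.0564 mid [0.6669 0.0061 0.1583]
```

View pics/fin.png

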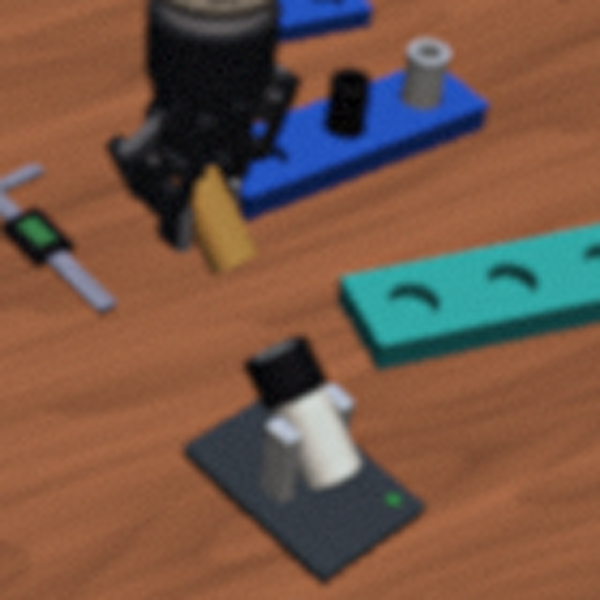

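The sleeve is at (225,220) in the crop, in line with the barrel at (290,370). Its midpoint is within a millimetre of the target and its axis is about 2° off the lens axis. Handing in.

```bash
python3 -c "from station import sign_off; print(sign_off())"
```

```text
the job is handed in; nothing more can be done
None
```

I handed the job in at about 30 s: the sleeve sat home and alone on the pin, came off again, and is held still in line with the lens, near end about 60 mm from the glass and about 2° off its axis by my measurement; I viewed 11 pictures, one over the limit of 10.

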